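# Sort the vegetables beside the hob

## Task

Sort the vegetables for cooking: stand both button mushrooms in the steel pan, lay both big flat mushrooms side by side on the bottom of the oblong white baking dish, gills up as they lie now, and stand the garlic bulb upright in the round clay dish. Every piece must rest on the bottom of its vessel without leaning on the wall or on another piece, and leave the salt pot and the egg cup standing where they are.

Things in the scene. Friction and masses are not known exactly. Their poses are not given: they have to be found in the camera images.
- button_a: One of two alike: a button mushroom, cream, standing on its stem with the dome up: cap 40 mm across (widest 22 mm above the surface), stem 22 mm across and 12 mm long, 38 mm high in all, about 20 g. Origin: centre of the stem's foot; z up the stem. Round, so yaw means nothing; pinch it across the cap
- button_b: The other of two alike: a button mushroom, cream, standing on its stem with the dome up: cap 40 mm across (widest 22 mm above the surface), stem 22 mm across and 12 mm long, 38 mm high in all, about 20 g. Origin: centre of the stem's foot; z up the stem. Round, so yaw means nothing; pinch it across the cap
- flat_a: One of two alike: a big flat mushroom, cream, lying on its cap with the dark gills up: cap 64 mm across and 20 mm high, a bare stem 18 mm across stands up from the middle from 20 to 44 mm above the surface, about 50 g. Origin: centre of its underside; z up the stem. Round, so yaw means nothing; pinch it by the stem
- flat_b: The other of two alike: a big flat mushroom, cream, lying on its cap with the dark gills up: cap 64 mm across and 20 mm high, a bare stem 18 mm across stands up from the middle from 20 to 44 mm above the surface, about 50 g. Origin: centre of its underside; z up the stem. Round, so yaw means nothing; pinch it by the stem
- garlic: a garlic bulb, pale, standing on its root: bulb 47 mm across (widest 17 mm above the surface), tapering to a stiff round neck 15 mm across that stands up from 38 to 60 mm, about 50 g. Origin: centre of its underside; z up the neck. Pinch it by the neck
- pan: shallow round steel pan with two loop handles, fixed on the worktop: 184 mm across at the foot, 192 mm at the rim, wall 3 mm, 45 mm high, flat bottom 5 mm thick. The loops lie on its +y and -y sides, reaching 126 mm from the centre, 40 mm high. Origin: centre of its underside, on the worktop; z up
- dish: oblong white baking dish, fixed on the worktop: 130 mm (its x) by 190 mm (its y) outside, walls 6 mm thick and 40 mm high, flat bottom 6 mm thick; a small lug at each end reaches 109 mm from the centre along y. Origin: centre of its underside, on the worktop; z up
- clay_dish: small round terracotta dish, fixed on the worktop: 124 mm across at the foot, 134 mm at the rim, wall 5 mm, 35 mm high, flat bottom 6 mm thick. Origin: centre of its underside, on the worktop; z up
- salt_pot: bystander, loose: blue ceramic salt pot with a wooden lid, 44 mm across, 41 mm high. Leave it standing where it is. Origin: centre of its underside
- egg_cup: bystander, loose: wooden egg cup, 44 mm across at the rim, 45 mm high. Leave it standing where it is. Origin: centre of its underside

How it is judged:
By the outcome, as a careful person would: the job done as asked, in the order asked, and still so for the second after the job is handed in, with the robot touching nothing.
It also fails if it takes over 128 s, if anything falls off the work surface, if the arm or the gripper's body presses on something with over 40 N, if the wrist force passes 120 N, or if a joint passes its speed limit or range.

## Robot

A 6-joint arm with a two-finger parallel gripper is mounted at the origin on the work surface. World frame = base frame: x ahead of the robot, y to its left, z up, the work surface at z = 0. Lengths are in m, angles in degrees, forces in N, time in s.
With the tool pointing down it reaches from about 0.325 to 0.75 m from the base axis. Payload 7.6 kg.
Tool frame: the origin (TCP) lies on the centre line of the jaws, within the pads' length; the fingertips stand 17 mm ahead of it and the grasp point (between the pads) lies 2 mm behind it (env.finger_overhang is the distance from the TCP to the fingertips, in m); z points along the fingers, y is the line along which they close (so a half turn about z gives the same grasp; the last joint's range is limited). The gripper opens to 85 mm and grips with 20 to 120 N. Pads are 22 mm wide; open, the fingers measure 114 mm over their backs; the gripper's body (76 mm by 85 mm) begins 54 mm behind the grasp point. The pads swing forward as they close: fully open they stand 13 mm farther back than shut.
Start: joints at [-70.835, 2.991, 80.254, -0, 96.75, -4.028], TCP at [0.207, -0.483, 0.208] pointing down, gripper open.
Joint ranges: [-166.34, 166.34], [-52.06, 124.39], [6.96, 135.62], [-60.46, 240.46], [14.63, 156.25], [-167.68, 167.68]. Speed limits (degrees/s): [147.25, 147.25, 172.46, 180, 180, 180].

## Interface

Orientations are given as [roll, pitch, yaw] about the fixed x, y, z axes, in that order (R = Rz(yaw) Ry(pitch) Rx(roll)).
In Python, from station import env gives the robot as it stands. The module is installed in compiled form; this text tells all that it offers.
- The arm moves only by the shell command python3 -m inch 'ROWS'. ROWS is JSON, a list of rows, each a list of 5 numbers: the shift along the tool's x, y, z in mm, then the turn about the tool's z in rad, then the opening, from 0 (shut) to 1 (fully open). In form: [[x, y, z, yaw, claw], ...]. A call has 1 to 10 rows; each row shifts and turns the commanded pose from where the row before left it, along the tool's axes as they then stand; what a row does not reach is not made up. A row lasts 1/8 s, in which the tool goes at most 62.5 mm and 10.7 degrees, less where a joint would pass 70% of its speed; a pose out of reach is approached as far as the arm can. A call with a gripper value outside its range is refused whole. The fingers move at their own pace and stop on an object; the grip force is fixed at half the most. Time passes only in rows, so rows that do not move let the fingers close. It gives the time, the measured TCP pose, the force, the opening and the grip force at its end, in the units of the state.
- env.sense(): the state, without advancing time (a new reading comes with each control period).
- env.get_image(name): name is "scene" or "side" or "wrist"; returns (picture, depth): 480x640x3 uint8, red, green, blue; 480x640 float32, m along the optical axis (not along the pixel's ray), 0 where there is no reading.
- env.camera_info(name): a dict with "fx", "fy", "cx", "cy" (pixels), "rvec" (rotation vector, rad) and "tvec" (3), from world to camera coordinates, as OpenCV has them; the wrist camera has in their place "T_tool_cam" (4x4, takes a point from camera to tool coordinates, whose origin is the TCP and whose axes are the flange's). Camera axes: x right, y down, z forward; pixel columns grow to the right and rows downward; lengths in m; the calibration is good to about 2 mm. A picture is of the moment at which its call begins: read the wrist's pose just before it. camera_info takes no time and is no camera call.
- env.hand_in(): hands the job in; it is judged then, once.
The state is a dict: "time_s": time; "joints": joint angles; "joint_velocities": joint speeds; "tau": joint torques, N m; "eef_pos": TCP position; "tcp_rot": TCP orientation; "force": force on the tool from outside, world axes, zero at the start; "wrist_torque": the same for the moment, N m; "grip_width": finger opening in m; "grip_force": force on a finger pad.
Only numpy, scipy, OpenCV 4.12 (cv2) and the standard library are available. Lean on these libraries where they do the work, as an engineer would, in place of code of your own. Each camera call takes 0.05 s, during which the arm holds its last target. There are 200 camera calls.

## Working session

There is one attempt and no reset: what is moved stays moved. The work goes in short steps, Python scripts to look and compute and a shell command to move; the robot and the scene stay as the last step left them, time stands still between calls to the robot, and variables do not carry over. Pictures are saved under pics/ and viewed, at most 14 in all, crops included, and the job is handed in when it is done.

```bash
mkdir -p pics; cat > h.py <<'E'
import numpy as np, cv2
from station import env
from scipy.spatial.transform import Rotation as R
def cam(n):
    s=env.sense(); im,d=env.get_image(n); c=env.camera_info(n)
    if n=="wrist":
        T=np.eye(4); T[:3,:3]=R.from_euler('xyz',s["tcp_rot"],degrees=True).as_matrix(); T[:3,3]=s["eef_pos"]
        M=T@np.array(c["T_tool_cam"])
    else:
        W=np.eye(4); W[:3,:3]=cv2.Rodrigues(np.array(c["rvec"],float))[0]; W[:3,3]=np.ravel(c["tvec"]); M=np.linalg.inv(W)
    return im,d,c,M
def ray(c,M,u,v,z):
    r=M[:3,:3]@np.array([(u-c["cx"])/c["fx"],(v-c["cy"])/c["fy"],1]); o=M[:3,3]
    return o+r*(z-o[2])/r[2]
def cloud(d,c,M):
    v,u=np.mgrid[:480,:640]; P=np.stack([(u-c["cx"])/c["fx"]*d,(v-c["cy"])/c["fy"]*d,d],-1)
    return P@M[:3,:3].T+M[:3,3]
def save(n,im): cv2.imwrite("pics/"+n+".png",im[...,::-1])
E
python3 - <<'E'
from h import *
for n in("scene","side","wrist"):
    im,d,c,M=cam(n); save(n+"0",im); np.savez(n+"0",im=im,d=d,P=cloud(d,c,M),M=M); print(n,c,M[:3,3],(d>0).mean())
print(env.sense())
E
```

```text
scene {'fx': 622.2038053435309, 'fy': 622.2038053435309, 'cx': 320.43852680267844, 'cy': 241.7231374154223, 'rvec': array([ 2.37026423,  0.90485911, -0.29893365]), 'tvec': array([-0.40423842, -0.29470894,  1.57425516])} [ 1.08157952 -0.59730597  1.09633603] 0.995859375
side {'fx': 452.95824269627883, 'fy': 452.95824269627883, 'cx': 318.9844788389166, 'cy': 242.57816677306565, 'rvec': array([ 0.34354336, -2.77662187,  1.17658937]), 'tvec': array([0.54210034, 0.1237324 , 0.70097234])} [0.41615154 0.53813903 0.58117896] 0.9960709635416667
wrist {'fx': 362.9735109315101, 'fy': 362.9735109315101, 'cx': 315.1674358070961, 'cy': 241.11297785212088, 'T_tool_cam': array([[-7.22491164e-05, -9.65829201e-01, -2.59179377e-01,
         6.52166892e-02],
       [ 9.99999337e-01, -3.67610684e-04,  1.09113645e-03,
         2.26125811e-04],
       [-1.14912855e-03, -2.59179126e-01,  9.65828587e-01,
        -1.65143393e-01],
       [ 0.00000000e+00,  0.00000000e+00,  0.00000000e+00,
         1.00000000e+00]])} [ 0.26678103 -0.45703145  0.37279941] 0.9959602864583333
{'time_s': 0.15, 'joints': array([-7.08362075e+01,  3.01908550e+00,  8.02985485e+01,  8.29757520e-04,
        9.67510327e+01, -4.02730478e+00]), 'joint_velocities': array([-0.00864124, -0.17095229, -0.15706189, -0.01818147, -0.02996235,
       -0.04098601]), 'tau': array([ 6.99389602e-04, -3.81952286e+01, -3.60424054e+01,  6.01929813e-06,
        4.65748832e-03, -2.55602259e-05]), 'eef_pos': array([ 0.20669056, -0.4823235 ,  0.20777426]), 'tcp_rot': array([-1.79931561e+02, -5.64467621e-03,  2.31911910e+01]), 'force': array([-0.10938384,  0.74995164,  0.35148892]), 'wrist_torque': array([0.02367117, 0.0354692 , 0.00103493]), 'grip_force': 0.0, 'grip_width': 0.0856548461880955}
```

View pics/scene0.png

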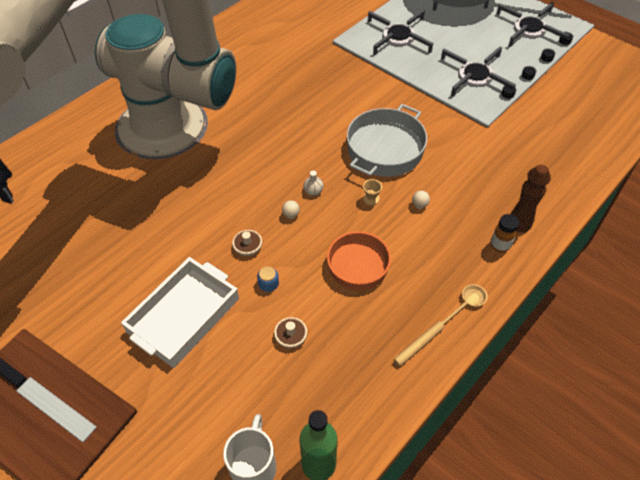

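View pics/side0.png

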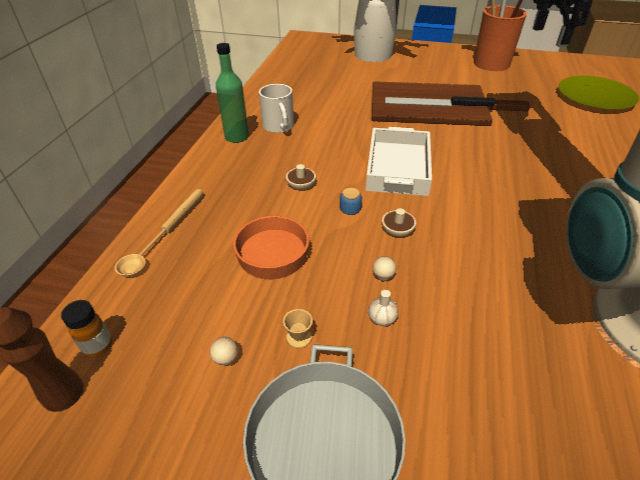

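The scene view shows buttons at (291,210) and (421,200), flats at (247,243) and (291,333), and garlic at (313,185). The pan is at (386,142), clay dish at (358,260), white dish at (181,312), salt pot at (267,280) and egg cup at (372,193). The side view agrees.

```bash
python3 - <<'E'
from h import *
S=np.load("scene0.npz"); D=np.load("side0.npz"); PS,PD=S["P"],D["P"]
print("table z", np.median(PS[230:240,200:215,2]), np.median(PD[330:345,160:180,2]))
A=np.concatenate([PS.reshape(-1,3),PD.reshape(-1,3)])
lab=np.r_[np.zeros(480*640),np.ones(480*640)]
it={"bA":(291,210,.02,.03,.045),"bB":(421,200,.02,.03,.045),"fA":(247,240,.03,.036,.05),"fB":(290,330,.03,.036,.05),"g":(313,180,.045,.046,.065),"salt":(267,275,.035,.035,.05),"egg":(372,187,.04,.036,.05)}
for k,(u,v,z,lo,hi) in it.items():
    p=PS[v,u]
    o=[]
    for l in(0,1):
        Q=A[(lab==l)&(np.hypot(*(A[:,:2]-p[:2]).T)<.03)&(A[:,2]>lo)&(A[:,2]<hi)]
        o+= [len(Q),((Q.max(0)+Q.min(0))/2)[:2].round(4) if len(Q) else None, Q[:,:2].mean(0).round(4) if len(Q) else None, Q[:,2].max().round(4) if len(Q) else None]
    print(k,p.round(3),*o)
for k,(u,v),r,h in(("pan",(386,145),.14,.045),("dish",(181,312),.13,.04),("clay",(358,262),.09,.035)):
    p=PS[v,u]
    for l in(0,1):
        Q=A[(lab==l)&(np.hypot(*(A[:,:2]-p[:2]).T)<r)&(abs(A[:,2]-h)<.003)][:,:2]
        rect=cv2.minAreaRect(Q.astype(np.float32)*1000)
        H=np.c_[Q,np.ones(len(Q))]; s=np.linalg.lstsq(H,(Q**2).sum(1),rcond=None)[0]
        print(k,p.round(3),len(Q),rect,"circ",s[:2]/2,np.sqrt(s[2]+(s[:2]**2).sum()/4))
E
```

```text
table z 0.0009374544482992908 -4.936648538905741e-05
bA [ 0.456 -0.     0.035] 155 [0.4468 0.0074] [0.4484 0.0051] 0.0424 235 [0.445  0.0105] [0.4455 0.0131] 0.0393
bB [0.652 0.212 0.035] 152 [0.646  0.2216] [0.6466 0.2199] 0.0427 366 [0.6432 0.2249] [0.6426 0.2268] 0.0398
fA [ 0.443 -0.122  0.035] 61 [ 0.4377 -0.118 ] [ 0.4385 -0.1192] 0.0489 74 [ 0.436  -0.1156] [ 0.4361 -0.1135] 0.0464
fB [ 0.661 -0.219  0.043] 75 [ 0.6561 -0.2136] [ 0.6566 -0.214 ] 0.0496 55 [ 0.6543 -0.21  ] [ 0.6541 -0.2086] 0.0446
g [0.438 0.092 0.043] 55 [0.4351 0.0958] [0.4365 0.0935] 0.0646 113 [0.4333 0.098 ] [0.4333 0.1   ] 0.0616
salt [ 0.539 -0.158  0.038] 237 [ 0.5379 -0.1562] [ 0.5388 -0.1571] 0.0475 187 [ 0.5359 -0.1523] [ 0.5357 -0.1502] 0.0433
egg [0.541 0.178 0.023] 106 [0.5418 0.1724] [0.5417 0.1749] 0.0498 193 [0.5434 0.1735] [0.5448 0.1714] 0.0468
pan [0.473 0.319 0.006] 357 ((477.110107421875, 306.8952941894531), (198.1324920654297, 210.31622314453125), 51.520328521728516) circ [0.47569667 0.30982546] 0.09557899409181535
pan [0.473 0.319 0.006] 960 ((478.77105712890625, 293.7364196777344), (190.69705200195312, 147.67132568359375), 14.25906753540039) circ [0.47354576 0.31450709] 0.09371705342167412
dish [ 0.456 -0.322  0.007] 1200 ((461.69482421875, -322.43780517578125), (133.78997802734375, 217.80221557617188), 5.786942958831787) circ [ 0.46249425 -0.32323687] 0.09223059047222194
dish [ 0.456 -0.322  0.007] 714 ((461.1283264160156, -318.1370544433594), (130.1754913330078, 217.794677734375), 5.632571697235107) circ [ 0.46186094 -0.31792598] 0.09360976359539538
clay [0.643 0.007 0.007] 418 ((646.7225952148438, 2.780670166015625), (131.5997772216797, 133.17169189453125), 21.852643966674805) circ [0.64720845 0.00183249] 0.06389793214545786
clay [0.643 0.007 0.007] 544 ((645.7094116210938, 4.6541290283203125), (132.3394775390625, 132.93914794921875), 55.465755462646484) circ [0.64549296 0.00514998] 0.06392251524784862
```

```bash
python3 -m inch '[[0,0,0,0.135,1],[0,0,0,0.135,1],[0,0,0,0.135,1],[0,0,0,0,1]]'; python3 -m inch '[[30,-50,0,0,1],[30,-50,0,0,1],[30,-50,0,0,1],[30,-50,0,0,1],[30,-50,0,0,1],[30,-50,0,0,1],[30,-50,0,0,1],[30,-50,0,0,1],[0,-50,0,0,1],[0,-40,0,0,0.75]]'; python3 -c "from station import env; print(env.finger_overhang)"
```

```text
time_s: 0.65
eef_pos: [0.2067, -0.4825, 0.2081]
tcp_rot: [-180.0, 0.0, 0.1]
force: [0.0, 0.1, -0.7]
grip_width: 0.0853
grip_force: 0.0
time_s: 1.9
eef_pos: [0.4467, 0.0093, 0.2082]
tcp_rot: [-180.0, 0.0, 0.2]
force: [0.1, 0.1, 0.3]
grip_width: 0.0696
grip_force: 0.0
0.017
```

```bash
cat > m.py <<'E'
from h import *
import sys
# usage: m.py picname  name:x,y,lo,hi,rad ...   centre of the points above lo near (x,y), wrist view
im,d,c,M=cam("wrist"); save(sys.argv[1],im); P=cloud(d,c,M).reshape(-1,3); s=env.sense(); print("tcp",s["eef_pos"].round(4))
for a in sys.argv[2:]:
    k,v=a.split(":"); x,y,lo,hi,r=map(float,v.split(","))
    Q=P[(np.hypot(P[:,0]-x,P[:,1]-y)<r)&(P[:,2]>lo)&(P[:,2]<hi)]
    if len(Q)<8: print(k,"none",len(Q)); continue
    (e,rad)=cv2.minEnclosingCircle((Q[:,:2]*1000).astype(np.float32))
    print(k,len(Q),"mean",Q.mean(0).round(4),"circle mm",np.round(e,1),round(rad,1),"zmax",Q[:,2].max().round(4))
E
python3 m.py w1 bA:.446,.009,.028,.05,.03 bAcap:.446,.009,.016,.05,.032 fA:.437,-.117,.034,.06,.025 fAcap:.437,-.117,.012,.06,.045 g:.434,.097,.046,.08,.03 bB:.645,.223,.028,.05,.03 fB:.655,-.212,.034,.06,.025 salt:.537,-.154,.033,.05,.035 egg:.543,.173,.038,.05,.035
```

```text
tcp [0.4466 0.0126 0.2083]
bA 1073 mean [0.4454 0.0073 0.0342] circle mm [444.1   7.5] 18.2 zmax 0.039
bAcap 1245 mean [0.4465 0.0073 0.0329] circle mm [444.1   7.2] 19.9 zmax 0.039
fA 341 mean [ 0.436  -0.1173  0.0426] circle mm [ 435.2 -118.4] 9.3 zmax 0.0462
fAcap 3151 mean [ 0.4368 -0.1168  0.0228] circle mm [ 435.2 -118.6] 31.9 zmax 0.0462
g 278 mean [0.4335 0.0937 0.0577] circle mm [432.2  95. ] 7.9 zmax 0.0609
bB 63 mean [0.6257 0.2222 0.0299] circle mm [626.8 222.4] 8.5 zmax 0.0325
fB none 0
salt 1613 mean [ 0.5349 -0.1534  0.0394] circle mm [ 535.  -155.6] 20.2 zmax 0.0439
egg 941 mean [0.5494 0.1674 0.043 ] circle mm [540.2 171.7] 33.7 zmax 0.0464
```

View pics/w1.png

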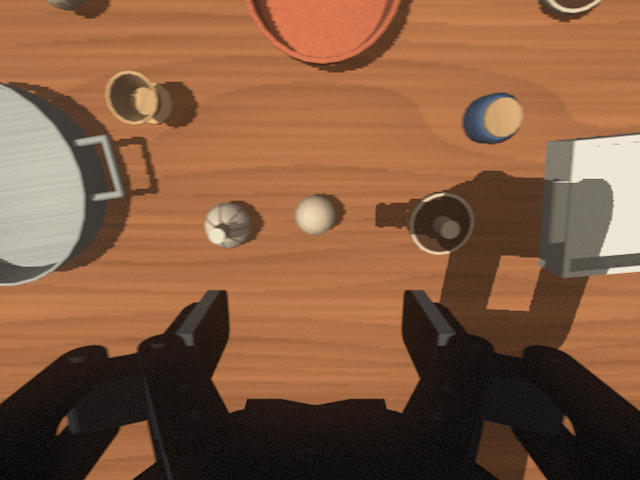

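The wrist view shows the bA cap at (316,215), garlic neck at (217,234) and the fA stem at (450,230). The arm may still have been settling, so I'll go lower and re-measure.

```bash
python3 -m inch '[[0,0,30,0,0.75],[0,0,30,0,0.75],[0,0,30,0,0.75],[0,0,0,0,0.75],[0,0,0,0,0.75],[0,0,0,0,0.75]]';python3 m.py w2 bA:.445,.008,.028,.05,.03  g:.434,.097,.046,.08,.03 fA:.437,-.117,.034,.06,.025; python3 -c "from station import env; print(env.sense())" | head -c 300
```

```text
time_s: 2.7
eef_pos: [0.4477, 0.0073, 0.12]
tcp_rot: [180.0, -0.2, 0.0]
force: [0.2, 0.2, 0.3]
grip_width: 0.0637
grip_force: 0.0
tcp [0.4476 0.0073 0.1198]
bA 1830 mean [0.4459 0.0074 0.0343] circle mm [444.5   7.5] 18.3 zmax 0.0392
g 550 mean [0.4339 0.0935 0.0571] circle mm [432.5  94.9] 7.7 zmax 0.0617
fA 638 mean [ 0.4362 -0.1169  0.0423] circle mm [ 435.7 -118.7] 9.4 zmax 0.0457
{'time_s': 2.75, 'joints': array([-3.79280965e+00, -7.18297723e+00,  1.00352084e+02, -5.42633507e-03,
        8.66926965e+01,  8.61971133e+01]), 'joint_velocities': array([ 0.07330915,  0.13170354,  0.56840072, -0.04078348, -0.25966236,
        0.13735797]), 'tau': array([-3.50991017e-03, -2.9746971
```

```bash
python3 -m inch '[[-2,0,25,0,0.75],[0,0,25,0,0.75],[0,0,25,0,0.75],[0,0,20,0,0.75],[0,0,0,0,0.75],[0,0,0,0,0.75],[0,0,0,0,0.0],[0,0,0,0,0.0],[0,0,0,0,0.0],[0,0,0,0,0.0]]';python3 -m inch '[[0,0,0,0,0.0],[0,0,0,0,0],[0,0,-25,0,0],[0,0,-30,0,0],[0,0,-30,0,0],[0,0,-20,0,0],[0,0,0,0,0]]'
```

```text
time_s: 4.0
eef_pos: [0.4449, 0.0073, 0.0235]
tcp_rot: [180.0, -0.0, -0.0]
force: [-0.7, 0.8, -0.0]
grip_width: -0.0004
grip_force: 0.0
time_s: 4.88
eef_pos: [0.4458, 0.0073, 0.1298]
tcp_rot: [180.0, -0.2, -0.0]
force: [-0.1, -0.0, -0.7]
grip_width: -0.0001
grip_force: 0.0
```

```bash
python3 -m inch '[[0,0,0,0,0.75],[0,0,0,0,0.75],[0,0,0,0,0.75],[0,0,0,0,0.75]]'; python3 m.py w3 bA:.445,.008,.028,.06,.03  g:.434,.097,.046,.08,.03
```

```text
time_s: 5.38
eef_pos: [0.4448, 0.0074, 0.1281]
tcp_rot: [180.0, 0.0, -0.0]
force: [-0.1, 0.6, 0.4]
grip_width: 0.0642
grip_force: 0.0
tcp [0.4448 0.0074 0.1282]
bA 1740 mean [0.4458 0.0074 0.0343] circle mm [444.4   7.4] 18.0 zmax 0.0391
g 518 mean [0.4338 0.0934 0.0572] circle mm [432.7  94.8] 7.7 zmax 0.0613
```

View pics/w3.png

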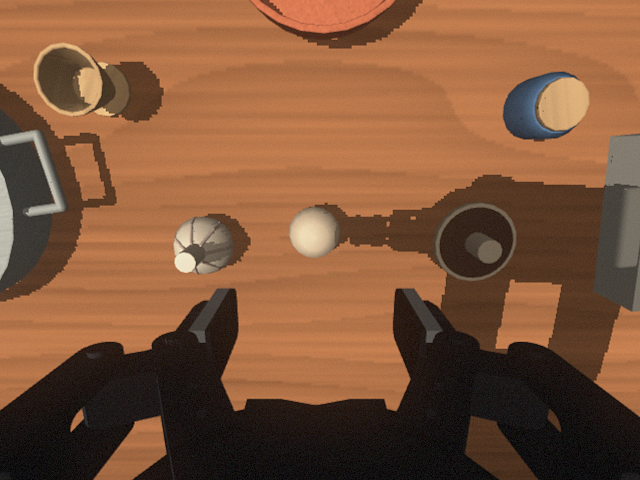

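The button hasn't moved, so the jaws closed clear of it. The finger tips appear at rows 290–340, lower than the calibration predicts, so I'll measure them in tool coordinates.

```bash
python3 - <<'E'
from h import *
im,d,c,M=cam("wrist"); P=cloud(d,c,M); s=env.sense(); t=s["eef_pos"]
for u,v in((222,294),(230,294),(230,310),(230,335),(200,335),(402,294),(410,310),(316,405),(316,440),(318,232)):
    print((u,v),d[v,u].round(4),im[v,u],((P[v,u]-t)*[1000,-1000,-1000]).round(1))
m=d[280:,:]; Q=((P[280:]-t)*[1000,-1000,-1000]).reshape(-1,3); dd=m.ravel()
K=Q[(dd>0)&(dd<.3)&(Q[:,2]<60)&(Q[:,2]>-40)&(abs(Q[:,1])<60)]
for lo in range(-40,60,10):
    q=K[(K[:,2]>=lo)&(K[:,2]<lo+10)]
    if len(q): print(lo,len(q),q.min(0).round(1),q.max(0).round(1))
im,d,c,M=cam("side"); save("side1",im)
E
```

```text
(222, 294) 0.1361 [71 67 62] [ 11.  -34.5 -38.7]
(230, 294) 0.137 [40 27 14] [ 10.6 -31.7 -37.9]
(230, 310) 0.1362 [41 29 21] [  5.1 -31.5 -40.1]
(230, 335) 0.1348 [42 29 19] [ -3.3 -31.2 -43.8]
(200, 335) 0.1106 [95 88 85] [  9.1 -34.7 -65.6]
(402, 294) 0.1367 [43 29 15] [ 10.7  33.2 -38.1]
(410, 310) 0.1248 [41 23 17] [ 10.1  33.1 -50.6]
(316, 405) 0.0815 [50 32 26] [  8.7   0.6 -95.9]
(316, 440) 0.0698 [24 15 16] [  10.4    0.6 -107.6]
(318, 232) 0.2626 [224 201 164] [ 3.7  2.6 90.4]
-40 993 [-12. -45. -40.] [ 11.3  46.2 -30. ]
-30 70 [ -9.9 -31.7 -30. ] [  7.8  32.9 -28.1]
```

View pics/side1.png

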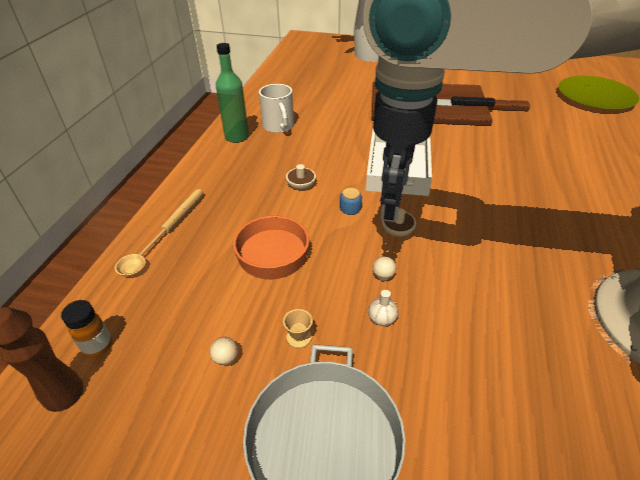

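The finger tips are centred in x, but sit about 29 mm behind the TCP in depth instead of 17 mm ahead. That explains closing above the cap. I'll measure the tips at smaller openings.

```bash
cat > tips.py <<'E'
from h import *
im,d,c,M=cam("wrist"); P=cloud(d,c,M); s=env.sense(); t=s["eef_pos"]
Q=((P-t)*[1000,-1000,-1000]).reshape(-1,3)
K=Q[(d.ravel()>0)&(abs(Q[:,1])<50)&(abs(Q[:,0])<16)&(Q[:,2]<25)&(Q[:,2]>-60)&(P.reshape(-1,3)[:,2]>.075)]
q=K[K[:,2]>K[:,2].max()-6]
print("width",s["grip_width"],"tip z",np.sort(K[:,2])[-5:].round(1),q.min(0).round(1),q.max(0).round(1))
E
python3 -m inch '[[0,0,0,0,0.4],[0,0,0,0,0.4],[0,0,0,0,0.4],[0,0,0,0,0.4]]'|grep width; python3 tips.py;python3 -m inch '[[0,0,0,0,0],[0,0,0,0,0],[0,0,0,0,0],[0,0,0,0,0]]'|grep width; python3 tips.py;python3 -m inch '[[0,0,0,0,0.75],[0,0,0,0,0.75],[0,0,0,0,0.75],[0,0,0,0,0.75]]'|grep eef; python3 tips.py
```

```text
grip_width: 0.0341
width 0.03418668947533582 tip z [-23.3 -23.3 -23.2 -23.  -22.4] [-11.8 -23.1 -28.4] [ 10.8  24.5 -22.4]
grip_width: -0.0003
width 0.0002507316106441287 tip z [-26.3 -26.2 -26.2 -25.8 -25.4] [  6.3 -11.6 -31.4] [ 11.4  12.7 -25.4]
eef_pos: [0.4449, 0.0074, 0.1284]
width 0.06433100465882982 tip z [-28.2 -28.2 -28.  -27.9 -27.4] [-10.8 -35.8 -33.4] [ 10.7  38.7 -27.4]
```

```bash
python3 - <<'E'
from h import *
for n in("scene","side"):
    im,d,c,M=cam(n); P=cloud(d,c,M).reshape(-1,3); t=env.sense()["eef_pos"]
    Q=(P-t)*[1000,-1000,-1000]; K=Q[(abs(Q[:,0])<30)&(abs(Q[:,1])<60)&(P[:,2]>.07)&(P[:,2]<.4)]
    K=K[np.argsort(-K[:,2])]; print(n,len(K),K[:6].round(0).tolist())
E
```

```text
scene 2278 [[4.0, -35.0, -28.0], [-1.0, -34.0, -29.0], [-7.0, -34.0, -30.0], [9.0, -41.0, -30.0], [5.0, 38.0, -31.0], [-2.0, -32.0, -32.0]]
side 5203 [[3.0, -38.0, -28.0], [5.0, -39.0, -28.0], [-5.0, -39.0, -29.0], [0.0, -38.0, -29.0], [-4.0, -40.0, -29.0], [2.0, -39.0, -29.0]]
```

All three cameras agree: the real fingertips are 28 mm behind the TCP at 64 mm opening and about 22 mm behind at 34 mm. I'll go down deeper to allow for that.

```bash
python3 -m inch '[[0,0,35,0,0.75],[0,0,35,0,0.75],[0,0,35,0,0.75],[0,0,15,0,0.75],[0,0,10,0,0.75],[0,0,10,0,0.75],[0,0,0,0,0.75]]';python3 -m inch '[[0,0,0,0,0.0],[0,0,0,0,0],[0,0,0,0,0],[0,0,0,0,0],[0,0,0,0,0]]'
```

```text
time_s: 8.15
eef_pos: [0.4449, 0.0073, -0.0117]
tcp_rot: [180.0, 0.0, -0.0]
force: [0.4, 0.2, 0.4]
grip_width: 0.0639
grip_force: 0.0
time_s: 8.78
eef_pos: [0.4459, 0.0073, -0.0104]
tcp_rot: [180.0, -0.1, -0.0]
force: [-0.3, -1.5, 5.1]
grip_width: 0.0369
grip_force: 60.4
```

```bash
python3 -m inch '[[0,0,-20,0,0],[0,0,-40,0,0],[0,0,-40,0,0],[0,0,-20,0,0],[0,0,0,0,0]]';python3 -m inch '[[0,-30,0,0,0],[0,-35,0,0,0],[0,-40,0,0,0],[0,-40,0,0,0],[0,-40,0,0,0],[0,-40,0,0,0],[0,-40,0,0,0],[0,-25,0,0,0],[0,-15,0,0,0],[0,0,0,0,0]]';python3 -m inch '[[0,0,0,0,0],[0,0,0,0,0],[0,0,0,0,0]]';  python3 - <<'E'
from h import *
im,d,c,M=cam("wrist"); save("w4",im); P=cloud(d,c,M).reshape(-1,3); print(env.sense()["eef_pos"])
Q=P[(np.hypot(P[:,0]-.475,P[:,1]-.312)<.11)&(P[:,2]>.0425)&(P[:,2]<.0475)][:,:2]
H=np.c_[Q,np.ones(len(Q))]; s=np.linalg.lstsq(H,(Q**2).sum(1),rcond=None)[0]
print(len(Q),s[:2]/2,np.sqrt(s[2]+(s[:2]**2).sum()/4))
E
```

```text
time_s: 9.4
eef_pos: [0.4459, 0.0073, 0.1099]
tcp_rot: [180.0, -0.2, -0.0]
force: [-0.2, -0.6, -0.6]
grip_width: 0.0368
grip_force: 60.3
time_s: 10.65
eef_pos: [0.4445, 0.3124, 0.1073]
tcp_rot: [179.9, 0.1, 0.0]
force: [-1.3, -0.4, -0.2]
grip_width: 0.0369
grip_force: 60.3
time_s: 11.02
eef_pos: [0.4452, 0.3119, 0.1085]
tcp_rot: [-180.0, -0.0, -0.1]
force: [-0.6, 0.1, -0.4]
grip_width: 0.0366
grip_force: 60.3
[0.4451066  0.31199094 0.10851524]
4426 [0.47293058 0.31220733] 0.09352449732761897
```

View pics/w4.png

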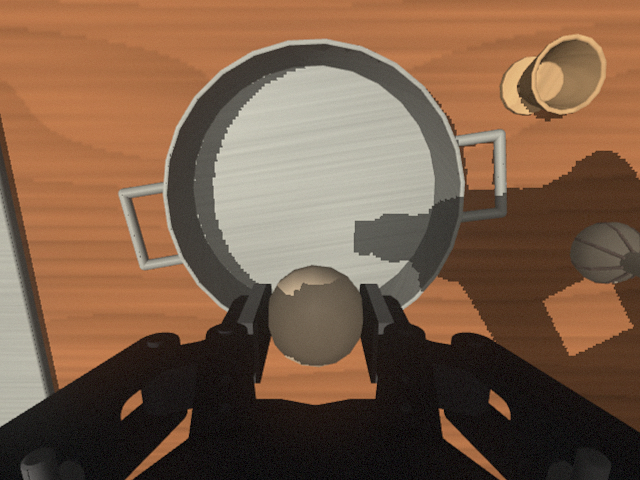

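The wrist view shows the button held upright at (316,315) over the pan, whose centre is about (0.473, 0.312). Lowering and releasing it now.

```bash
python3 -m inch '[[-2,0,35,0,0],[0,0,35,0,0],[0,0,25,0,0],[0,0,13,0,0],[0,0,0,0,0],[0,0,3,0,0],[0,0,2,0,0],[0,0,0,0,0]]';python3 -m inch '[[0,0,0.5,0,0],[0,0,0.5,0,0],[0,0,0,0,0.6],[0,0,0,0,0.6],[0,0,0,0,0.6],[0,0,0,0,0.6],[0,0,-30,0,0.6],[0,0,-40,0,0.75],[0,0,-40,0,0.75],[0,0,0,0,0.75]]'
```

```text
time_s: 12.08
eef_pos: [0.4431, 0.3125, -0.0043]
tcp_rot: [-180.0, -0.0, -0.0]
force: [-0.0, -0.3, -0.2]
grip_width: 0.0367
grip_force: 60.3
time_s: 13.32
eef_pos: [0.4448, 0.3135, 0.1084]
tcp_rot: [-179.8, -0.4, -0.0]
force: [-0.2, 0.3, -1.7]
grip_width: 0.0646
grip_force: 0.0
```

```bash
python3 -m inch '[[20,9,0,0,0.75],[40,18,0,0,0.75],[45,18,0,0,0.75],[40,18,0,0,0.75],[35,17,0,0,0.75],[20,9,0,0,0.75],[0,0,0,0,0.75],[0,0,0,0,0.75],[0,0,0,0,0.75]]'; python3 m.py w5 bB:.645,.223,.028,.05,.03 bA:.443,.312,.033,.05,.03
```

```text
time_s: 14.45
eef_pos: [0.6422, 0.2238, 0.1042]
tcp_rot: [180.0, 0.0, 0.0]
force: [-0.7, -1.5, -0.5]
grip_width: 0.0639
grip_force: 0.0
tcp [0.6423 0.2239 0.1044]
bB 2076 mean [0.6445 0.2235 0.0343] circle mm [643.1 223.4] 18.1 zmax 0.04
bA none 0
```

View pics/w5.png

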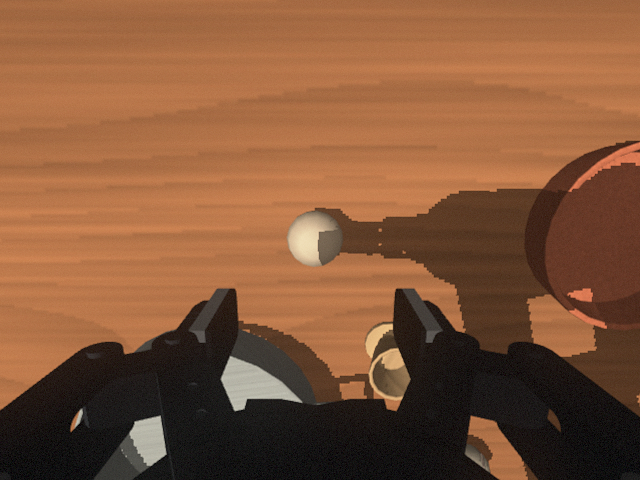

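bB is at (316,238), within 1 mm of the jaws' axis, so I can descend straight onto it.

```bash
python3 -m inch '[[1,0,35,0,0.75],[0,0,35,0,0.75],[0,0,25,0,0.75],[0,0,12,0,0.75],[0,0,8,0,0.75],[0,0,0,0,0.75],[0,0,0,0,0.75]]';python3 -m inch '[[0,0,0,0,0.0],[0,0,0,0,0],[0,0,0,0,0],[0,0,0,0,0],[0,0,0,0,0],[0,0,-20,0,0],[0,0,-40,0,0],[0,0,-40,0,0],[0,0,-20,0,0],[0,0,0,0,0]]'; python3 -m inch '[[-15,-9,0,0,0],[-25,-18,0,0,0],[-30,-20,0,0,0],[-30,-20,0,0,0],[-25,-15,0,0,0],[-10,-6,0,0,0],[0,0,0,0,0],[0,0,0,0,0],[0,0,0,0,0]]'
```

```text
time_s: 15.38
eef_pos: [0.6446, 0.2235, -0.0093]
tcp_rot: [-180.0, -0.1, -0.0]
force: [0.9, -0.0, -0.2]
grip_width: 0.0642
grip_force: 0.0
time_s: 16.62
eef_pos: [0.6446, 0.2235, 0.1112]
tcp_rot: [-180.0, -0.2, -0.0]
force: [-0.5, 0.1, -0.3]
grip_width: 0.0364
grip_force: 60.2
time_s: 17.75
eef_pos: [0.5096, 0.3107, 0.1091]
tcp_rot: [180.0, 0.0, -0.1]
force: [0.3, 0.1, -0.9]
grip_width: 0.0367
grip_force: 60.2
```

```bash
python3 -m inch '[[0,0,35,0,0],[0,0,35,0,0],[0,0,25,0,0],[0,0,13,0,0],[0,0,0,0,0],[0,0,3,0,0],[0,0,2,0,0],[0,0,1,0,0],[0,0,0,0,0]]';python3 -m inch '[[0,0,0,0,0.6],[0,0,0,0,0.6],[0,0,0,0,0.6],[0,0,0,0,0.6],[0,0,-30,0,0.6],[0,0,-40,0,0.75],[0,0,-40,0,0.75],[0,0,0,0,0.75],[0,0,0,0,0.75]]'; python3 -m inch '[[-30,20,0,0,0.6],[-30,60,0,0,0.6],[-14,60,0,0,0.6],[0,60,0,0,0.6],[0,60,0,0,0.6],[0,60,0,0,0.6],[0,60,0,0,0.6],[0,35,0,0,0.6],[0,14,0,0,0.6],[0,0,0,0,0.6]]'; python3 -m inch '[[0,0,0,0,0.6],[0,0,0,0,0.6]]'; python3 m.py w6 fA:.436,-.118,.034,.06,.025; python3 - <<'E'
from h import *
im,d,c,M=cam("scene"); save("s2",np.hstack([cv2.resize(im[90:190,320:460],(560,400),interpolation=cv2.INTER_CUBIC)])); P=cloud(d,c,M).reshape(-1,3)
for x,y in((.443,.312),(.51,.311)):
    Q=P[(np.hypot(P[:,0]-x,P[:,1]-y)<.025)&(P[:,2]>.03)]; print(len(Q),Q.mean(0),Q.max(0))
E
```

```text
time_s: 18.88
eef_pos: [0.5091, 0.3115, -0.0043]
tcp_rot: [-180.0, -0.0, -0.0]
force: [0.1, 0.4, 0.1]
grip_width: 0.0366
grip_force: 60.2
time_s: 20.0
eef_pos: [0.5086, 0.3112, 0.1045]
tcp_rot: [180.0, 0.1, -0.0]
force: [-1.0, -0.2, -0.3]
grip_width: 0.0638
grip_force: 0.0
time_s: 21.25
eef_pos: [0.4364, -0.1134, 0.1044]
tcp_rot: [-180.0, 0.1, -0.1]
force: [-0.4, 0.8, 0.3]
grip_width: 0.0512
grip_force: 0.0
time_s: 21.5
eef_pos: [0.437, -0.1125, 0.1053]
tcp_rot: [-180.0, 0.0, 0.1]
force: [-0.1, -0.1, 1.1]
grip_width: 0.0514
grip_force: 0.0
tcp [ 0.437  -0.1126  0.1054]
fA 622 mean [ 0.4363 -0.1185  0.043 ] circle mm [ 435.3 -118.5] 9.0 zmax 0.0457
158 [0.44748766 0.30698565 0.03903942] [0.46382019 0.32662579 0.04776096]
163 [0.51216405 0.3064562  0.03897686] [0.52958241 0.33166384 0.04735428]
```

View pics/s2.png

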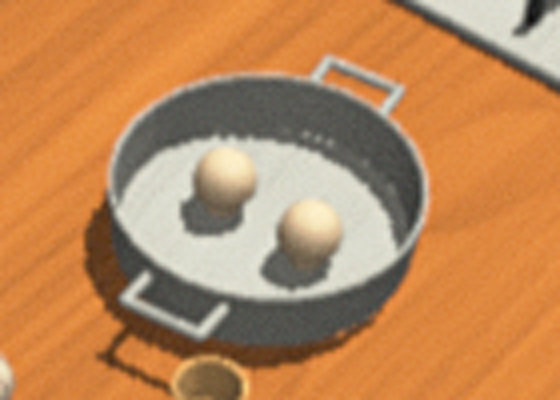

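Both buttons stand apart in the pan, seen in the crop at (225,178) and (310,232). Next is flat A.

```bash
python3 -m inch '[[-1,6,30,0,0.5],[0,0,35,0,0.5],[0,0,20,0,0.5],[0,0,10,0,0.5],[0,0,6,0,0.5],[0,0,0,0,0.5],[0,0,0,0,0.5]]';python3 -m inch '[[0,0,0,0,0.0],[0,0,0,0,0],[0,0,0,0,0],[0,0,0,0,0],[0,0,0,0,0]]'
```

```text
time_s: 22.48
eef_pos: [0.4365, -0.1197, 0.0052]
tcp_rot: [180.0, -0.1, -0.0]
force: [0.1, -0.2, 0.7]
grip_width: 0.0427
grip_force: 0.0
time_s: 23.1
eef_pos: [0.4363, -0.1196, 0.005]
tcp_rot: [180.0, -0.1, -0.0]
force: [-1.7, 1.0, 5.6]
grip_width: 0.0156
grip_force: 58.6
```

```bash
python3 -m inch '[[0,0,-15,0,0],[0,0,-35,0,0],[0,0,-35,0,0],[0,0,-15,0,0],[0,0,0,0,0]]';python3 -m inch '[[2,20,0,0,0],[5,40,0,0,0],[5,40,0,0,0],[5,40,0,0,0],[4,20,0,0,0],[0,0,0,0,0],[0,0,0,0,0],[0,0,0,0,0]]';  python3 - <<'E'
from h import *
im,d,c,M=cam("wrist"); save("w7",im); P=cloud(d,c,M).reshape(-1,3); print(env.sense()["eef_pos"])
Q=P[(np.hypot(P[:,0]-.46,P[:,1]+.321)<.13)&(P[:,2]>.036)&(P[:,2]<.0435)&(P[:,2]>0)][:,:2]
print(len(Q),cv2.minAreaRect((Q*1000).astype(np.float32)))
E
```

```text
time_s: 23.72
eef_pos: [0.4363, -0.1197, 0.105]
tcp_rot: [180.0, -0.1, -0.0]
force: [-0.3, -0.3, -0.3]
grip_width: 0.0153
grip_force: 58.7
time_s: 24.72
eef_pos: [0.4568, -0.2785, 0.1041]
tcp_rot: [-180.0, 0.0, 0.0]
force: [-0.1, 1.0, -0.6]
grip_width: 0.0154
grip_force: 58.7
[ 0.45688162 -0.27869707  0.1042731 ]
11255 ((460.139404296875, -323.0032958984375), (130.6206817626953, 217.3723907470703), 5.580338001251221)
```

View pics/w7.png

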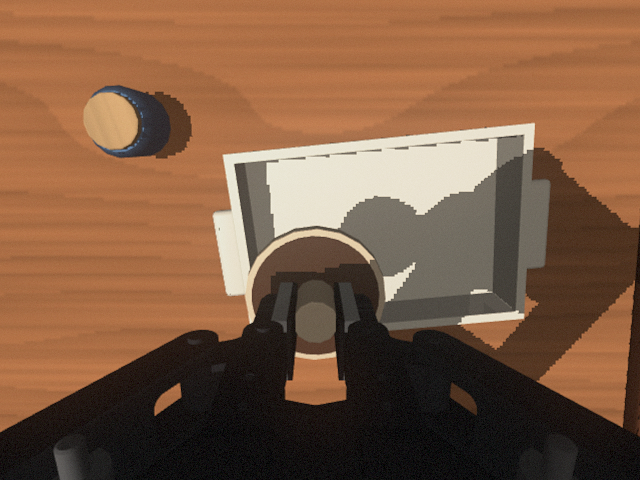

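Flat A hangs level at (316,290), and the dish measures as centred at (0.460, −0.323) with a 5.6° tilt. I'll lower flat A in its +y half.

```bash
python3 -m inch '[[-1,2.5,30,0,0],[0,0,30,0,0],[0,0,20,0,0],[0,0,9,0,0],[0,0,0,0,0],[0,0,2,0,0],[0,0,1,0,0],[0,0,1,0,0],[0,0,0,0,0]]'
```

```text
time_s: 25.9
eef_pos: [0.4559, -0.2821, 0.0115]
tcp_rot: [180.0, -0.0, -0.0]
force: [-0.2, -0.4, -0.5]
grip_width: 0.0155
grip_force: 58.7
```

Release, rise, and move to flat B.

```bash
python3 -m inch '[[0,0,0.5,0,0.4],[0,0,0,0,0.4],[0,0,0,0,0.4],[0,0,0,0,0.4],[0,0,-25,0,0.4],[0,0,-40,0,0.5],[0,0,-30,0,0.5],[0,0,0,0,0.5]]'; python3 -m inch '[[30,-10,0,0,0.5],[40,-15,0,0,0.5],[40,-15,0,0,0.5],[40,-15,0,0,0.5],[30,-10,0,0,0.5],[19,-5,0,0,0.5],[0,0,0,0,0.5],[0,0,0,0,0.5],[0,0,0,0,0.5]]'; python3 m.py w8 fB:.655,-.213,.034,.06,.025 fA:.456,-.281,.038,.06,.025
```

```text
time_s: 26.9
eef_pos: [0.4572, -0.283, 0.1087]
tcp_rot: [179.8, -0.3, -0.0]
force: [-0.2, -0.2, -0.7]
grip_width: 0.0428
grip_force: 0.0
time_s: 28.02
eef_pos: [0.6542, -0.2126, 0.1058]
tcp_rot: [180.0, 0.0, -0.1]
force: [-0.3, -0.0, -0.8]
grip_width: 0.0427
grip_force: 0.0
tcp [ 0.6543 -0.2125  0.106 ]
fB 617 mean [ 0.6549 -0.2133  0.043 ] circle mm [ 654.1 -213.3] 8.9 zmax 0.0456
fA none 0
```

```bash
python3 -m inch '[[0,1,30,0,0.5],[0,0,35,0,0.5],[0,0,20,0,0.5],[0,0,10,0,0.5],[0,0,6,0,0.5],[0,0,0,0,0.5],[0,0,0,0,0.5],[0,0,0,0,0.5]]';python3 -m inch '[[0,0,0,0,0.0],[0,0,0,0,0],[0,0,0,0,0],[0,0,0,0,0],[0,0,0,0,0],[0,0,-15,0,0],[0,0,-35,0,0],[0,0,-35,0,0],[0,0,-15,0,0],[0,0,0,0,0]]';python3 -m inch '[[-20,16,0,0,0],[-30,24,0,0,0],[-35,28,0,0,0],[-35,28,0,0,0],[-35,28,0,0,0],[-20,16,0,0,0],[-15,12,0,0,0],[0,0,0,0,0],[0,0,0,0,0],[0,0,0,0,0]]'
```

```text
time_s: 29.08
eef_pos: [0.6553, -0.2132, 0.0057]
tcp_rot: [180.0, -0.1, -0.0]
force: [-0.1, 0.4, 0.1]
grip_width: 0.0426
grip_force: 0.0
time_s: 30.32
eef_pos: [0.6553, -0.2133, 0.106]
tcp_rot: [180.0, -0.1, -0.0]
force: [-0.3, -0.3, -0.3]
grip_width: 0.0158
grip_force: 58.6
time_s: 31.58
eef_pos: [0.4656, -0.3643, 0.1047]
tcp_rot: [-180.0, -0.0, 0.1]
force: [-0.4, 0.0, -0.4]
grip_width: 0.0154
grip_force: 58.6
```

```bash
python3 m.py w9 fA:.456,-.281,.044,.06,.025; python3 -m inch '[[-1,0,30,0,0],[0,0,30,0,0],[0,0,20,0,0],[0,0,8,0,0],[0,0,0,0,0],[0,0,2,0,0],[0,0,1,0,0],[0,0,1.5,0,0],[0,0,0,0,0]]'; python3 -m inch '[[0,0,0.5,0,0.4],[0,0,0,0,0.4],[0,0,0,0,0.4],[0,0,0,0,0.4],[0,0,-25,0,0.4],[0,0,-40,0,0.5],[0,0,-40,0,0.5],[0,0,0,0,0.5]]'; python3 -m inch '[[0,-40,0,0,0.5],[0,-60,0,0,0.5],[0,-60,0,0,0.5],[0,-60,0,0,0.5],[-15,-60,0,0,0.5],[-15,-60,0,0,0.5],[0,-60,0,0,0.5],[0,-40,0,0,0.5],[0,-20,0,0,0.5],[0,0,0,0,0.5]]';python3 -m inch '[[0,0,0,0,0.5],[0,0,0,0,0.5],[0,0,0,0,0.5]]'; python3 m.py w10 g:.433,.095,.048,.08,.025; python3 - <<'E'
from h import *
im,d,c,M=cam("scene"); save("s3",cv2.resize(im[240:380,110:310],(800,560),interpolation=cv2.INTER_CUBIC))
E
```

```text
tcp [ 0.4655 -0.3644  0.1048]
fA 648 mean [ 0.4556 -0.2834  0.049 ] circle mm [ 454.6 -282.4] 9.5 zmax 0.0514
time_s: 32.75
eef_pos: [0.4638, -0.365, 0.0124]
tcp_rot: [180.0, -0.0, -0.0]
force: [0.4, -0.0, -0.6]
grip_width: 0.0156
grip_force: 58.6
time_s: 33.75
eef_pos: [0.4654, -0.3665, 0.1213]
tcp_rot: [179.7, -0.3, -0.0]
force: [-0.2, 0.8, -0.4]
grip_width: 0.0423
grip_force: 0.0
time_s: 35.0
eef_pos: [0.4333, 0.0959, 0.1159]
tcp_rot: [180.0, 0.1, 0.1]
force: [0.3, -0.9, 0.3]
grip_width: 0.0424
grip_force: 0.0
time_s: 35.38
eef_pos: [0.434, 0.0943, 0.1168]
tcp_rot: [180.0, 0.0, -0.1]
force: [-0.2, 0.5, -0.7]
grip_width: 0.043
grip_force: 0.0
tcp [0.434  0.0944 0.1169]
g 481 mean [0.4337 0.0951 0.0585] circle mm [432.5  95.2] 7.5 zmax 0.0614
```

View pics/s3.png

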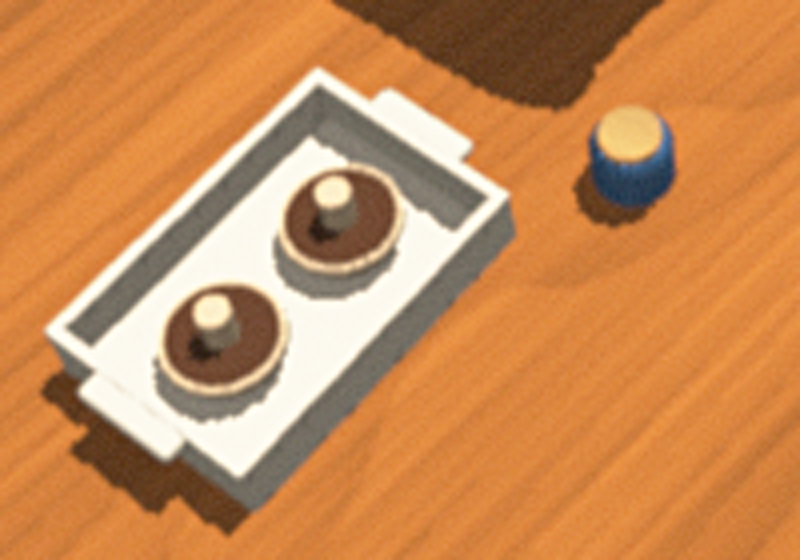

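Both flats lie apart in the dish at (333,215) and (215,335), gills up. Next is the garlic.

```bash
python3 -m inch '[[-1,-1,30,0,0.5],[0,0,30,0,0.5],[0,0,20,0,0.5],[0,0,10,0,0.5],[0,0,6,0,0.5],[0,0,0,0,0.5],[0,0,0,0,0.5],[0,0,0,0,0.5]]';python3 -m inch '[[0,0,0,0,0.0],[0,0,0,0,0],[0,0,0,0,0],[0,0,0,0,0],[0,0,0,0,0],[0,0,0,0,0]]'
```

```text
time_s: 36.48
eef_pos: [0.4334, 0.096, 0.0215]
tcp_rot: [-180.0, -0.1, -0.0]
force: [0.2, 0.5, -0.7]
grip_width: 0.0428
grip_force: 0.0
time_s: 37.22
eef_pos: [0.4333, 0.096, 0.0212]
tcp_rot: [180.0, -0.0, -0.0]
force: [0.0, -0.1, 5.7]
grip_width: 0.0124
grip_force: 58.7
```

```bash
python3 -m inch '[[0,0,-15,0,0],[0,0,-30,0,0],[0,0,-30,0,0],[0,0,-15,0,0],[0,0,0,0,0]]';python3 -m inch '[[20,9,0,0,0],[40,18,0,0,0],[40,18,0,0,0],[40,18,0,0,0],[40,18,0,0,0],[20,8,0,0,0],[12,5,0,0,0],[0,0,0,0,0],[0,0,0,0,0],[0,0,0,0,0]]';  python3 - <<'E'
from h import *
im,d,c,M=cam("wrist"); save("w11",im); P=cloud(d,c,M).reshape(-1,3); print(env.sense()["eef_pos"])
Q=P[(np.hypot(P[:,0]-.646,P[:,1]-.002)<.08)&(P[:,2]>.033)&(P[:,2]<.038)][:,:2]
H=np.c_[Q,np.ones(len(Q))]; s=np.linalg.lstsq(H,(Q**2).sum(1),rcond=None)[0]
print(len(Q),s[:2]/2,np.sqrt(s[2]+(s[:2]**2).sum()/4))
E
```

```text
time_s: 37.85
eef_pos: [0.4333, 0.0961, 0.1116]
tcp_rot: [-180.0, -0.1, -0.0]
force: [-0.5, -0.2, -0.8]
grip_width: 0.0124
grip_force: 58.5
time_s: 39.1
eef_pos: [0.6444, 0.0023, 0.1107]
tcp_rot: [180.0, 0.0, 0.0]
force: [0.7, 0.6, -0.9]
grip_width: 0.0126
grip_force: 58.6
[0.6445534  0.00221401 0.11090921]
3351 [0.64531832 0.00207098] 0.06378446674722693
```

View pics/w11.png

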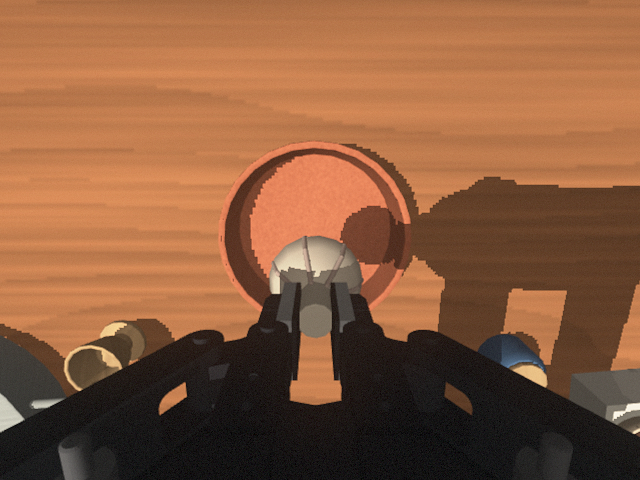

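The garlic hangs upright at (316,270), centred over the clay dish. Lowering it.

```bash
python3 -m inch '[[1,0,30,0,0],[0,0,25,0,0],[0,0,17,0,0],[0,0,7,0,0],[0,0,0,0,0],[0,0,2,0,0],[0,0,1,0,0],[0,0,1,0,0],[0,0,0,0,0],[0,0,0,0,0]]'
```

```text
time_s: 40.4
eef_pos: [0.646, 0.0019, 0.028]
tcp_rot: [180.0, -0.0, -0.0]
force: [0.1, 0.8, -0.1]
grip_width: 0.012
grip_force: 58.6
```

```bash
python3 -m inch '[[0,0,0.5,0,0],[0,0,0,0,0.4],[0,0,0,0,0.4],[0,0,0,0,0.4],[0,0,0,0,0.4],[0,0,-25,0,0.4],[0,0,-40,0,0.5],[0,0,-50,0,0.5],[-50,0,-10,0,0.5],[0,0,0,0,0.5]]'; python3 -m inch '[[-50,0,0,0,0.5],[-50,0,0,0,0.5],[-20,0,0,0,0.5],[0,0,0,0,0.5],[0,0,0,0,0.5],[0,0,0,0,0.5],[0,0,0,0,0.5]]'; python3 - <<'E'
from h import *
im,d,c,M=cam("scene"); save("s4",cv2.resize(im[90:390,100:500],(800,600),interpolation=cv2.INTER_CUBIC))
E
```

```text
time_s: 41.65
eef_pos: [0.5938, 0.0021, 0.1529]
tcp_rot: [180.0, 0.0, -0.0]
force: [0.4, -0.1, -0.1]
grip_width: 0.0428
grip_force: 0.0
time_s: 42.52
eef_pos: [0.4764, 0.0019, 0.1522]
tcp_rot: [180.0, 0.0, -0.0]
force: [0.3, 0.3, -0.2]
grip_width: 0.0429
grip_force: 0.0
```

View pics/s4.png

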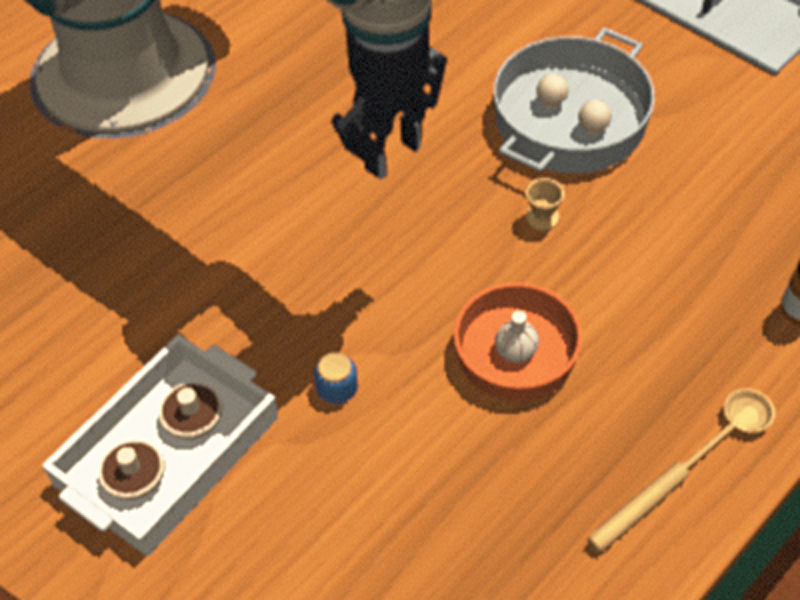

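The final view shows everything in place. The buttons stand at (552,90) and (595,117), the flats lie at (188,408) and (130,468), and the garlic is upright at (517,338). The salt pot and egg cup haven't moved.

```bash
python3 -c "from station import env; print(env.hand_in())"
```

```text
the job is handed in; nothing more can be done
None
```

The job is done and handed in at about 43 s: both button mushrooms stand in the pan, both flat mushrooms lie gills up in the baking dish, the garlic stands in the clay dish, and the salt pot and egg cup are where they were; the hand-in gave no verdict.

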